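Open the vent cock, then draw a spring-return cylinder's rod to its stroke ring and hold

ROBOT

A 6-joint arm with a two-finger parallel gripper is mounted at the origin on the work surface. World frame = base frame: x ahead of the robot, y to its left, z up, the work surface at z = 0. Lengths are in m, angles in rad, forces in N, time in s.
With the tool pointing down it reaches from about 0.35 to 0.875 m from the base axis. Payload 4.2 kg.
Tool frame: the origin (TCP) lies at the very end of the fingers, on their centre line; the grasp point (between the pads) lies 19 mm behind it; z points along the fingers, y is the line along which they close (so a half turn about z gives the same grasp; the last joint's range is limited). The gripper opens to 85 mm and grips with 20 to 120 N. Pads are 22 mm wide; open, the fingers measure 114 mm over their backs; the gripper's body (76 mm by 85 mm) begins 54 mm behind the grasp point. The pads swing forward as they close: fully open they stand 13 mm farther back than shut.
Start: joints at [-0.858, 0.385, 0.008, 0, -1.194, -0.259], TCP at [0.274, -0.562, 0.231] pointing down, gripper open.
Joint ranges: [-3.14, 3.14], [-1.21, 2.06], [-1.07, 1.41], [-3.16, 2.05], [-2.99, -0.16], [-3.1, 3.1]. Speed limits (rad/s): [2.79, 2.79, 3.14, 3.14, 3.14, 3.14].

INTERFACE

Orientations are given as [roll, pitch, yaw] about the fixed x, y, z axes, in that order (R = Rz(yaw) Ry(pitch) Rx(roll)).
In Python, from rig import bot, camera, order gives the robot as it stands.
- The arm moves only by the tool move_arm, never from a script. Its argument "rows" is a list of rows, each an object with "linear": the shift along the tool's x, y, z as a fraction of full scale, a list of three; "dr": the turn, a rotation vector about the tool's x, y, z as a fraction of full scale, a list of three. In form: [{"linear": [tx, ty, tz], "dr": [wx, wy, wz]}, ...]. A call has 1 to 20 rows; each row shifts and turns the commanded pose from where the row before left it, along the tool's axes as they then stand; what a row does not reach is not made up. Full scale, the value 1, is 150 mm for a shift and 6 degrees for a turn. A row lasts 1/8 s, in which the tool goes at most 62.5 mm and 10.7 degrees, less where a joint would pass 70% of its speed; a pose out of reach is approached as far as the arm can. A call with a number of a shift or a turn outside -1 to 1 is refused whole. A call with a gripper value outside its range is refused whole. "gripper" is the closure, from 0 (fully open) to 1 (shut), set as the call begins (left out, the last holds). The fingers move at their own pace and stop on an object; "grip_force" is the grip in N (left out, the last holds). Time passes only in rows, so rows that do not move let the fingers close. It gives the time, the measured TCP pose, the force, the opening and the grip force at its end, in the units of the state.
- bot.state(): the state, without advancing time (a new reading comes with each control period).
- camera(name): name is "scene" or "top" or "wrist"; returns a dict with "frame" (420x560x3 uint8, red, green, blue), "fx", "fy", "cx", "cy" (pixels), "pose" (4x4, takes a point from camera to world coordinates); the wrist camera has in their place "mount" (4x4, takes a point from camera to tool coordinates, whose origin is the TCP and whose axes are the flange's). Camera axes: x right, y up, looking along -z (the intrinsics and any distortion apply to the point x, -y, -z); pixel columns grow to the right and rows downward; lengths in m; the calibration is good to about 2 mm. A picture is of the moment at which its call begins: read the wrist's pose just before it. There is no depth.
- order.close_job(): hands the job in; it is judged then, once.
The state is a dict: "time_s": time; "q": joint angles; "joint_velocities": joint speeds; "joint_torque": joint torques, N m; "position": TCP position; "tcp_rot": TCP orientation; "wrist_force": force on the tool from outside, world axes, zero at the start; "moment": the same for the moment, N m; "width": finger opening in m; "gripper_force": force on a finger pad.
Only numpy, scipy, OpenCV 4.12 (cv2) and the standard library are available. Lean on these libraries where they do the work, as an engineer would, in place of code of your own. Each camera call takes 0.05 s, during which the arm holds its last target. There are 200 camera calls.

TASK

The rebuilt spring-return cylinder on the test stand is due its rod check: first open its vent cock so that it can breathe, by pressing the sprung black bar knob down, turning it counter-clockwise from the red dot to the green dot and letting it spring back up. Only then take the fork head on the end of the rod and pull the rod straight out against its inner spring until the whole red ring has just come out of the brass gland, never running the rod out to its stop, and hold it still there for a couple of seconds. Leave the loose things on the bench where they are, and finish while still holding the rod out at its ring in the gripper: do not let go.

Things in the scene. Friction and masses are not known exactly. Their poses are not given: they have to be found in the camera images.
- stand: Fixed test stand, origin on the bench; yaw 0: x away from robot. Grey plate 12 mm thick (x -85..85, y -100..180 mm) with cylinder along y (axis x -22, z 70; 56 mm square black end caps at y -58..-40 and 50..70, 98 high), cock block 66 x 64, 62 high, centred x -22, y 135, and face-up gauge dia 50, 64 high, at x 50, y 135. Rod comes out towards -y and overhangs the plate
- cock_grip (a point): Grip point of the black bar knob, on its vertical turning axis, 110 mm above the bench when up. Bar 42 long, 14 thick, top 116 mm high, on a 38 mm disc with top 88 mm high; grip across the thickness from above. Site x lies along the bar to its white-marked end, z up; moves with the knob. Red dot at 60 deg from stand x (counter-clockwise from above), green at 120 deg
- cock_stem (a joint): How far the knob is pressed down, m: 0 up, 0.007 bottom. Spring 4.2 N at the top, 9.1 N at the bottom. A lug inside stops it turning unless pressed at least about 0.004; it springs fully up again when let go at the red or the green dot, and only there. Forcing it round unpressed would break the lug
- cock_knob (a joint): Turn of the knob, rad: 0 = white mark at the red dot (shut, the start), 1.047 = at the green dot (open, end stop), growing counter-clockwise seen from above. Turns with about 0.03 N m once pressed
- rod_end: The moving rod: bright steel, 12 mm dia, with a 17 mm lock nut and a zinc fork head 20 wide (stand x), 20 high, 52 mm long, 10 mm slot open up and down in its outer 30 mm, dark clevis pin across. Red ring 6 mm wide on the rod, hidden in the gland at the start. Origin on the rod axis, 46 mm inboard (+y) of the fork head's inner end; axes as the stand's, moves out along -y
- fork_grip (a point): Point on the rod axis amid the fork head, 24 mm from its inner and 28 mm from its outer end, 70 mm above the bench; axes as the stand's. Grip from above across the 20 mm width (fingers closing along stand x). At the start 56 mm out (-y) from the gland's face, with 24 mm of bare rod between gland and lock nut
- gland_face (a point): Centre of the outer face of the brass gland (26 mm dia) where the rod comes out; fixed to the stand, on the rod axis 70 mm above the bench; axes as the stand's
- piston (a joint): How far the rod is drawn out, m: 0 = fully in (spring rest and start), 0.065 = end stop. The red ring begins to show at 0.039 and is wholly out, its inner edge level with the gland's face, at 0.045. Return spring about 6 N at 0, 15 N at 0.045, plus about 0.6 N friction; it draws the rod back in when let go
- spray_can: Loose white and yellow spray can, upright, 54 mm diameter, 150 mm high; origin at the centre of its underside. Leave alone
- dish: Loose shallow steel dish, 90 mm diameter, 28 mm high; origin at the centre of its underside. Leave alone
- spare_piston: Loose aluminium spare piston lying flat, 44 mm diameter, 26 mm high; origin at the centre of its underside. Leave alone
- wrench: Loose steel open-ended wrench, 160 mm long, lying flat between the robot and the stand. Leave alone

How it is judged:
By the outcome, as a careful person would: the job done as asked, in the order asked, and still so for the second after the job is handed in, while the arm keeps its last pose, push and grip.
It also fails if it takes over 48 s, if anything falls off the work surface, if the arm or the gripper's body presses on something with over 40 N, if the wrist force passes 120 N, or if a joint passes its speed limit or range.

## Working session

There is one attempt and no reset: what is moved stays moved. The work goes in short steps, Python scripts to look and compute and a tool call to move; the robot and the scene stay as the last step left them, time stands still between calls to the robot, and variables do not carry over. Pictures are saved under pics/ and viewed, at most 13 in all, crops included, and the job is handed in when it is done.

Besides the shell and the picture viewer there is one more tool, called after "Request:" by a JSON object that holds its "method" and its "body". move_arm: Moves the arm, as the interface text tells. Shift numbers are shares of 150 mm and turn numbers shares of 6 degrees, none past 1 either way. Its arguments: {"type":"object","properties":{"rows":{"type":"array"},"gripper":{"type":"number"},"grip_force":{"type":"number"}},"required":["rows"]}

```bash
mkdir -p pics; ls
cat > h.py <<'E'
import numpy as np, cv2
from rig import bot, camera, order
from scipy.spatial.transform import Rotation as R
E
python3 - <<'E'
from h import *
import pickle
print(bot.state())
for n in ("scene","top"):
    c=camera(n); pickle.dump(c,open(n+".pkl","wb"))
    print(n,{k:v for k,v in c.items() if k!="frame"})
    cv2.imwrite(f"pics/{n}0.png",cv2.resize(c["frame"][:,:,::-1],(800,600),interpolation=cv2.INTER_CUBIC))
E
```

```text
pics
{'time_s': 0.0, 'q': array([-8.58429472e-01,  3.85556349e-01,  6.60686921e-03, -5.00276501e-04,
       -1.19399696e+00, -2.58618505e-01]), 'joint_velocities': array([ 6.78273255e-04, -2.65135027e-04,  2.97946251e-05,  1.90782136e-03,
       -5.41345981e-04,  3.12337744e-04]), 'joint_torque': array([-2.75556550e-05, -3.92288661e+01,  1.88400078e+01,  4.18605655e+00,
       -4.57355534e-03,  5.86204706e-06]), 'position': array([ 0.27372723, -0.56121148,  0.2302141 ]), 'tcp_rot': array([ 3.13939513e+00, -1.00565159e-04, -2.68802877e+00]), 'wrist_force': array([-0.3110268 ,  0.59533014, -0.67610018]), 'moment': array([-0.00627791, -0.03653177,  0.04843635]), 'gripper_force': 0.0, 'width': 0.08503651064002885}
scene {'fx': 472.71918277616095, 'fy': 472.71918277616095, 'cx': 282.9257223795095, 'cy': 211.18354632975888, 'pose': array([[ 0.76411435, -0.53344209,  0.36272412,  0.85400037],
       [ 0.64507549,  0.63415339, -0.42629459, -0.26107944],
       [-0.00261925,  0.55972226,  0.82867613,  0.76476453],
       [ 0.        ,  0.        ,  0.        ,  1.        ]])}
top {'fx': 515.1710633463106, 'fy': 515.1710633463106, 'cx': 288.7730626534559, 'cy': 201.1815301328874, 'pose': array([[ 1.61778938e-02,  9.79156816e-01, -2.02460378e-01,
         3.93345719e-01],
       [-9.99866220e-01,  1.63311697e-02, -9.13528763e-04,
         8.87852640e-02],
       [ 2.41192689e-03,  2.02448072e-01,  9.79290029e-01,
         1.00932947e+00],
       [ 0.00000000e+00,  0.00000000e+00,  0.00000000e+00,
         1.00000000e+00]])}
```

View pics/scene0.png

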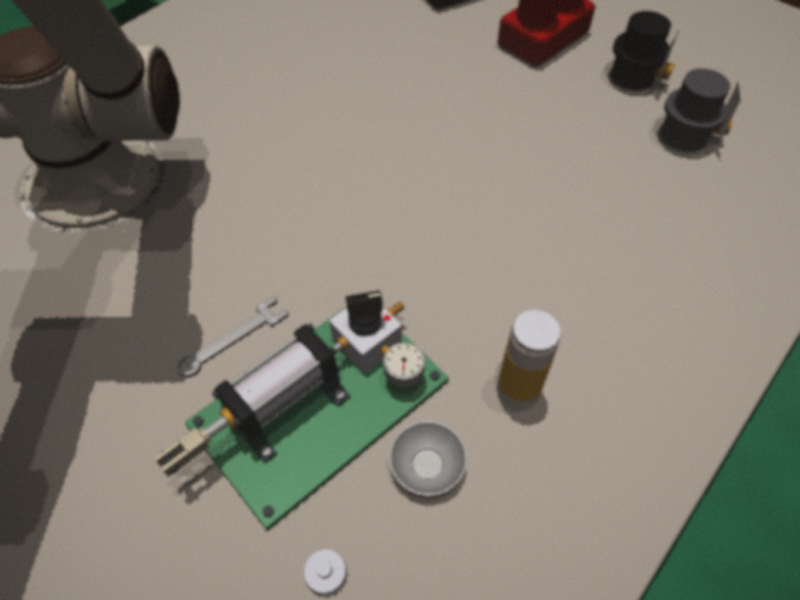

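View pics/top0.png

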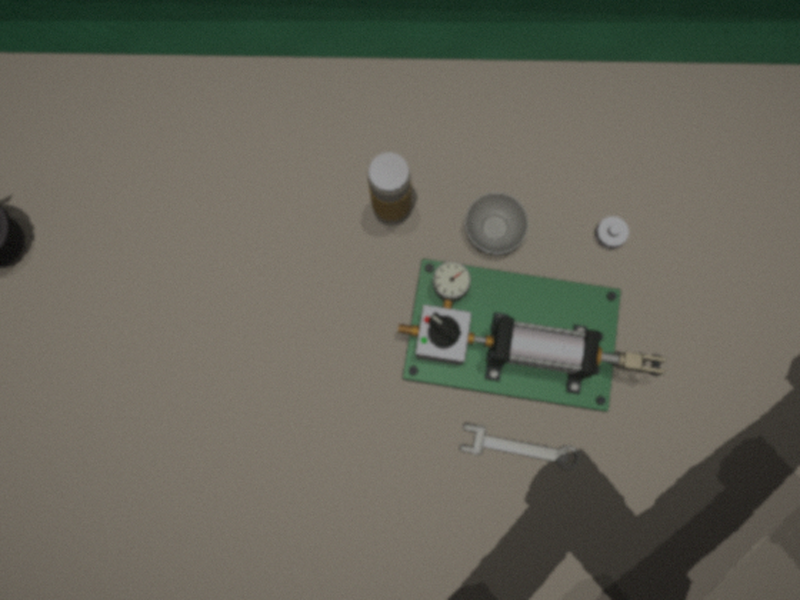

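The scene view shows the knob at about (365,297), the fork at (183,452) and the gauge at (404,360). The top view shows the knob at (444,331), the fork at (640,362), and plate corners at (423,260), (620,289), (607,409) and (404,379). I'll fit the stand pose and triangulate from these.

```bash
cat >> h.py <<'E'
import pickle
from scipy.optimize import least_squares
def proj(c,P,pose=None):
    T=c["pose"] if pose is None else pose
    p=(np.atleast_2d(P)-T[:3,3])@T[:3,:3]
    return np.c_[c["cx"]+c["fx"]*p[:,0]/-p[:,2], c["cy"]-c["fy"]*p[:,1]/-p[:,2]]
def tri(obs,x0=(.5,-.1,.1)):
    f=lambda X: np.concatenate([(proj(c,X,T)-uv).ravel() for c,T,uv in obs])
    r=least_squares(f,x0); return r.x, np.abs(r.fun).max()
def wristpose(c,s): 
    T=np.eye(4);T[:3,:3]=R.from_euler('xyz',s["tcp_rot"]).as_matrix();T[:3,3]=s["position"]
    return T@c["mount"]
E
python3 - <<'E'
from h import *
S=pickle.load(open("scene.pkl","rb"));T=pickle.load(open("top.pkl","rb"))
pts={'T':[((85,180,12),(423,260)),((85,-100,12),(620,289)),((-85,-100,12),(607,409)),((-85,180,12),(404,379)),((50,135,64),(452,279))],
'S':[((85,180,12),(447,379)),((85,-100,12),(268,526)),((-85,-100,12),(188,424)),((50,135,64),(404,360))]}
def f(p):
    M=R.from_euler('z',p[3]).as_matrix();o=[]
    for k,c in (('T',T),('S',S)):
        for a,uv in pts[k]: o.append((proj(c,M@np.array(a)/1e3+p[:3])[0]-np.array(uv)*.7))
    return np.ravel(o)
r=least_squares(f,[.5,-.1,0,0]);print(r.x,np.rad2deg(r.x[3]),r.fun.reshape(-1,2).round(1).tolist())
M=R.from_euler('z',r.x[3]).as_matrix()
print("knob",M@[-.022,.135,.11]+r.x[:3],"fork",M@[-.022,-.126-0.0,.07]+r.x[:3])
print("tri gauge",tri([(T,None,np.array((452,279))*.7),(S,None,np.array((404,360))*.7)]))
print("tri fork tip mid",tri([(T,None,np.array((661,363))*.7),(S,None,np.array((167,464))*.7)]))
for c,n,k in((T,'t',(444,320)),(S,'s',(365,312))):
    pass
def crop(c,u,v,w=70,h=52): 
    u,v=int(u*.7),int(v*.7);return cv2.resize(c["frame"][v-h//2:v+h//2,u-w//2:u+w//2,::-1],(400,300),interpolation=cv2.INTER_CUBIC)
im=np.vstack([np.hstack([crop(T,444,328),crop(T,632,362)]),np.hstack([crop(S,368,315),crop(S,195,445)])])
cv2.imwrite("pics/crop.png",im)
for c,u,v in((T,444,328),(T,632,362),(S,368,315),(S,195,445)):print(int(u*.7)-35,int(v*.7)-26)
E
```

```text
[ 0.53234565 -0.0889039  -0.00574615 -0.13687207] -7.84219201621132 [[-1.1, -0.5], [0.2, 0.2], [0.9, 1.8], [-0.9, 0.5], [-0.2, 1.0], [2.2, -0.7], [0.1, 2.4], [-1.4, -0.5], [0.7, 0.6]]
knob [0.52897149 0.04783533 0.10425385] fork [ 0.49335932 -0.21072371  0.06425385]
tri gauge (array([0.60065649, 0.03708831, 0.06220292]), np.float64(0.47808046307881114))
tri fork tip mid (array([ 0.49373041, -0.22726113,  0.07549981]), np.float64(0.07130392468286573))
275 203
407 227
222 194
101 285
```

View pics/crop.png

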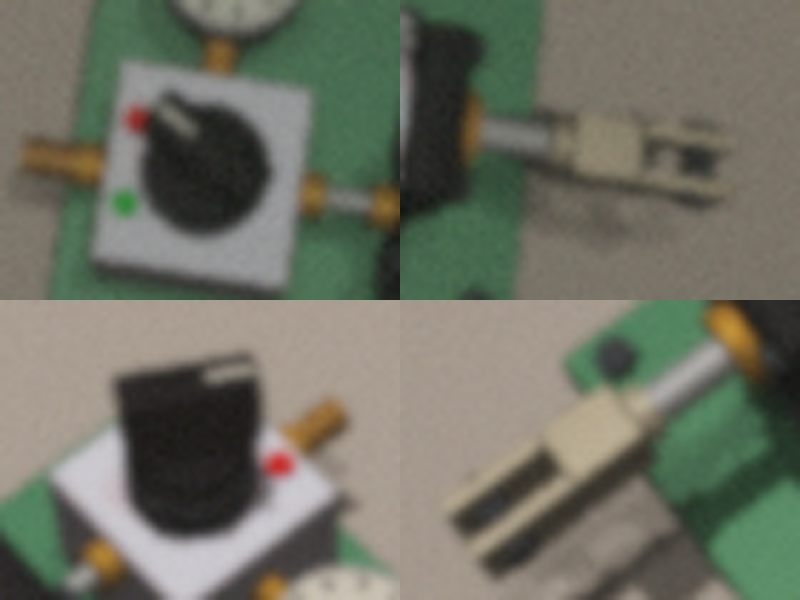

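```bash
cat >> h.py <<'E'
def go(P,yaw=None):
    s=bot.state();M=R.from_euler('xyz',s["tcp_rot"])
    d=M.inv().apply(np.array(P)-s["position"])
    print("shift mm",(d*1e3).round(1),"fullscale",(d/.15).round(4))
    if yaw is not None:
        w=(M.inv()*R.from_euler('xyz',[np.pi,0,np.deg2rad(yaw)])).as_rotvec(degrees=True); print("turn deg",w.round(2),"fs",(w/6).round(3))
E
python3 - <<'E'
from h import *
go([.47,-.17,.30],-97.84)
c=camera("wrist");print(c["mount"].round(4),c["fx"])
E
```

```text
shift mm [-347.9  265.9  -69.2] fullscale [-2.319   1.7724 -0.4613]
turn deg [ 1.100e-01  5.000e-02 -5.617e+01] fs [ 1.800e-02  8.000e-03 -9.362e+00]
[[ 3.000e-04  9.613e-01  2.755e-01  6.940e-02]
 [ 1.000e+00 -5.000e-04  6.000e-04 -1.500e-03]
 [ 8.000e-04  2.755e-01 -9.613e-01 -1.426e-01]
 [ 0.000e+00  0.000e+00  0.000e+00  1.000e+00]] 339.7721966494889
```

Request:
{"method": "move_arm", "body": {"rows": [{"linear":[-0.29,0.2216,-0.0577],"dr":[0,0,0]},{"linear":[-0.29,0.2216,-0.0577],"dr":[0,0,0]},{"linear":[-0.29,0.2216,-0.0577],"dr":[0,0,0]},{"linear":[-0.29,0.2216,-0.0577],"dr":[0,0,0]},{"linear":[-0.29,0.2216,-0.0577],"dr":[0,0,0]},{"linear":[-0.29,0.2216,-0.0577],"dr":[0,0,0]},{"linear":[-0.29,0.2216,-0.0577],"dr":[0,0,0]},{"linear":[-0.29,0.2216,-0.0577],"dr":[0,0,0]},{"linear":[0,0,0],"dr":[0,0,-0.936]},{"linear":[0,0,0],"dr":[0,0,-0.936]},{"linear":[0,0,0],"dr":[0,0,-0.936]},{"linear":[0,0,0],"dr":[0,0,-0.936]},{"linear":[0,0,0],"dr":[0,0,-0.936]},{"linear":[0,0,0],"dr":[0,0,-0.936]},{"linear":[0,0,0],"dr":[0,0,-0.936]},{"linear":[0,0,0],"dr":[0,0,-0.936]},{"linear":[0,0,0],"dr":[0,0,-0.936]},{"linear":[0,0,0],"dr":[0,0,-0.936]}], "gripper": 0}}

```text
time_s: 2.4
position: [0.4699, -0.1701, 0.3002]
tcp_rot: [3.141, 0.0, -1.705]
wrist_force: [-0.0, 0.1, -0.9]
width: 0.0853
gripper_force: 0.0
```

Request:
{"method": "move_arm", "body": {"rows": [{"linear":[0,0,0],"dr":[0,0,0]},{"linear":[0,0,0],"dr":[0,0,0]}]}}

```text
time_s: 2.65
position: [0.4701, -0.1701, 0.3004]
tcp_rot: [3.141, 0.0, -1.709]
wrist_force: [-0.4, -0.3, -0.5]
width: 0.0852
gripper_force: 0.0
```

```bash
cat >> h.py <<'E'
def snap(n):
    s=bot.state();c=camera("wrist");c["pose"]=wristpose(c,s);pickle.dump(c,open(n+".pkl","wb"))
    cv2.imwrite(f"pics/{n}.png",cv2.resize(c["frame"][:,:,::-1],(800,600),interpolation=cv2.INTER_CUBIC))
    return s,c
E
python3 - <<'E'
from h import *
s,c=snap("w1");print(s["time_s"],s["position"],np.rad2deg(s["tcp_rot"]),s["q"].round(2))
go([.51,.0,.26],-97.84)
E
```

```text
2.65 [ 0.47009779 -0.17011717  0.30040829] [ 1.79981626e+02  3.10088277e-03 -9.79209199e+01] [-0.02  0.12 -0.17 -0.   -1.28 -0.12]
shift mm [-174.   -16.1   40.5] fullscale [-1.1599 -0.1074  0.2698]
turn deg [ 0.01  0.   -0.06] fs [ 0.002  0.    -0.011]
```

View pics/w1.png

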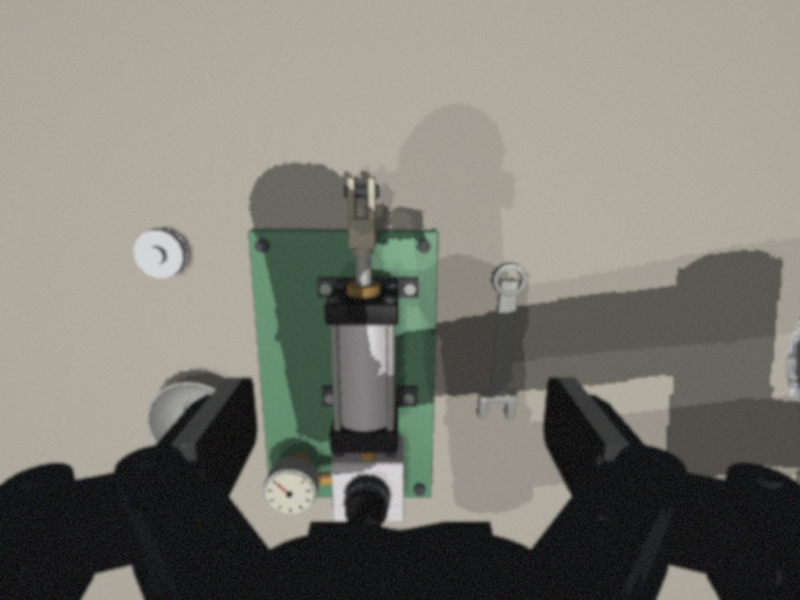

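The wrist view shows plate corners at (249,230), (438,230), (268,497) and (432,496), the fork tip at (361,178) and its inner end at (361,249). The gauge is at (290,493), and the knob is partly hidden by the gripper at (367,500). I'll move over the knob for a close view.

Request:
{"method": "move_arm", "body": {"rows": [{"linear":[-0.272,-0.018,0.067],"dr":[0,0,0]},{"linear":[-0.272,-0.018,0.067],"dr":[0,0,0]},{"linear":[-0.272,-0.018,0.067],"dr":[0,0,0]},{"linear":[-0.272,-0.018,0.067],"dr":[0,0,0]},{"linear":[-0.272,-0.018,0.067],"dr":[0,0,0]},{"linear":[-0.272,-0.018,0.067],"dr":[0,0,0]},{"linear":[0,0,0],"dr":[0,0,0]},{"linear":[0,0,0],"dr":[0,0,0]}]}}

```text
time_s: 3.7
position: [0.5196, 0.0701, 0.2402]
tcp_rot: [3.141, -0.0, -1.708]
wrist_force: [-0.4, 0.1, -0.0]
width: 0.0854
gripper_force: 0.0
```

Run:
```python
from h import *
s,c=snap("w2");print(s["time_s"],s["position"],np.rad2deg(s["tcp_rot"]))
```

```text
3.7 [0.51957894 0.07009057 0.24024167] [ 1.79987777e+02 -1.63737773e-02 -9.78427201e+01]
```

View pics/w2.png

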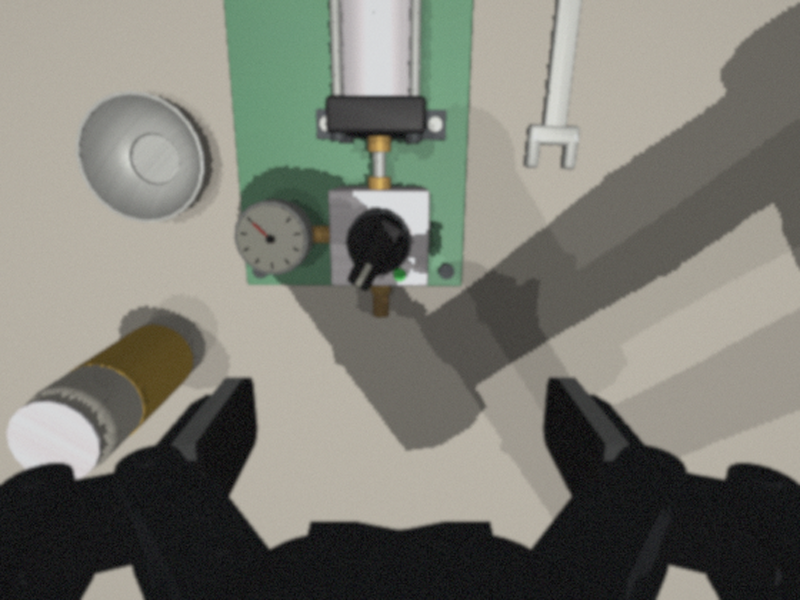

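The close view shows the cock block's top corners at (329,190), (428,190), (329,285) and (428,285). The gauge is at (270,238), the near plate corners at (247,285) and (462,285), and the knob disc near (379,240). I'll enlarge the knob and fork.

Run:
```python
from h import *
W1=pickle.load(open("w1.pkl","rb"));W2=pickle.load(open("w2.pkl","rb"));S=pickle.load(open("scene.pkl","rb"));T=pickle.load(open("top.pkl","rb"))
pts=[(T,[((85,180,12),(423,260)),((85,-100,12),(620,289)),((-85,-100,12),(607,409)),((-85,180,12),(404,379)),((50,135,64),(452,279))]),
(S,[((85,180,12),(447,379)),((85,-100,12),(268,526)),((-85,-100,12),(188,424)),((50,135,64),(404,360))]),
(W1,[((85,-100,12),(249,230)),((-85,-100,12),(438,230)),((85,180,12),(268,497)),((-85,180,12),(432,496)),((50,135,64),(290,493))]),
(W2,[((11,103,62),(329,190)),((-55,103,62),(428,190)),((11,167,62),(329,285)),((-55,167,62),(428,285)),((50,135,64),(270,238)),((85,180,12),(247,285)),((-85,180,12),(462,285))])]
def fit(pts):
    def f(p):
        M=R.from_euler('z',p[3]).as_matrix()
        return np.ravel([proj(c,M@np.array(a)/1e3+p[:3])[0]-np.array(uv)*.7 for c,l in pts for a,uv in l])
    r=least_squares(f,[.5,-.1,0,0],loss='soft_l1');M=R.from_euler('z',r.x[3]).as_matrix()
    print(r.x,np.rad2deg(r.x[3]));print(f(r.x).reshape(-1,2).round(1).tolist())
    print("knob",M@[-.022,.135,.11]+r.x[:3],"y-axis pt fork",M@[-.022,-.126,.07]+r.x[:3])
fit(pts);fit(pts[2:])
o=lambda v:np.array(v)*.7
print("gauge",tri([(W1,None,o((290,493))),(W2,None,o((270,238))),(T,None,o((452,279))),(S,None,o((404,360)))]))
print("gauge ST",tri([(T,None,o((452,279))),(S,None,o((404,360)))]))
print("gauge W",tri([(W1,None,o((290,493))),(W2,None,o((270,238)))]))
def crop(c,u,v): 
    u,v=int(u*.7),int(v*.7);print(u-40,v-60);return cv2.resize(c["frame"][v-60:v+60,u-40:u+40,::-1],(400,600),interpolation=cv2.INTER_CUBIC)
cv2.imwrite("pics/crop2.png",np.hstack([crop(W2,379,240),crop(W1,361,230)]))
```

```text
[ 0.53422279 -0.0888911  -0.00272505 -0.14170604] -8.11915780730902
[[-0.8, -2.1], [0.8, -0.8], [1.0, 1.0], [-1.1, -1.1], [0.1, -0.7], [3.3, -0.4], [0.2, 2.6], [-1.1, -0.9], [1.7, 0.6], [-0.8, -0.2], [0.1, 0.3], [1.2, -0.6], [-0.4, 0.5], [-0.2, -0.5], [-0.3, -0.4], [1.3, -0.1], [1.9, -0.3], [-0.2, 0.1], [0.8, 0.3], [0.4, -0.3], [-0.2, 0.4]]
knob [0.53150966 0.04786284 0.10727495] y-axis pt fork [ 0.49464804 -0.21052102  0.06727495]
[ 0.53444218 -0.08897846 -0.00221004 -0.14190779] -8.130717441204308
[[-1.1, -0.2], [-0.0, 0.3], [0.9, -0.4], [-0.6, 0.7], [-0.5, -0.2], [-0.7, -0.5], [1.0, -0.1], [1.6, -0.2], [-0.4, 0.2], [0.4, 0.3], [0.1, -0.3], [-0.4, 0.5]]
knob [0.53175664 0.04777602 0.10778996] y-axis pt fork [ 0.4948429  -0.2106004   0.06778996]
gauge (array([0.60194078, 0.03676125, 0.06403371]), np.float64(0.9319144456858908))
gauge ST (array([0.60065649, 0.03708831, 0.06220292]), np.float64(0.47808046307881114))
gauge W (array([0.60265992, 0.03711486, 0.06301551]), np.float64(0.4905425801837282))
225 108
212 101
```

View pics/crop2.png

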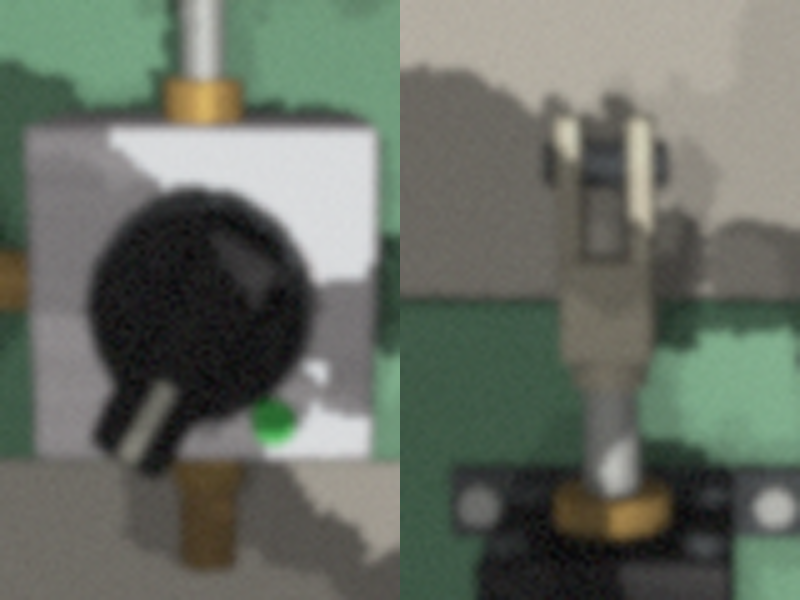

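Run:
```python
from h import *
W1=pickle.load(open("w1.pkl","rb"));W2=pickle.load(open("w2.pkl","rb"));S=pickle.load(open("scene.pkl","rb"));T=pickle.load(open("top.pkl","rb"))
p=np.array([.5344,-.0890,0.0]);M=R.from_euler('z',-8.13,degrees=True).as_matrix()
w=lambda a:M@np.array(a)+p
k=np.array([-.022,.135,.116]);a=np.deg2rad(60)
for s,n in((1,'white'),(-1,'far')):
    e=k+s*.021*np.array([np.cos(a),np.sin(a),0])
    print(n,"w2crop",((proj(W2,w(e))-[225,108])*5).round(),"S crop",((proj(S,w(e))-[222,194])*400/70).round(),"Tcrop",((proj(T,w(e))-[275,203])*400/70).round())
# fork tip & inner mid from views (w1 crop, S crop, T crop)
o1=lambda u,v:np.array([u/5+212,v/5+101]);oS=lambda u,v:np.array([u*70/400+101,v*70/400+285]);oT=lambda u,v:np.array([u*70/400+407,v*70/400+227])
tip=tri([(W1,None,o1(603,120)[None]-[[80,0]]),(S,None,oS(70,235)),(T,None,oT(335,163))])
inn=tri([(W1,None,o1(607-400,362)),(S,None,oS(240,110)),(T,None,oT(180,143))])
print(tip,inn, M.T@(tip[0]-p),M.T@(inn[0]-p))
for y in(-.066,-.07,-.074): print(y,"fork grip y",y-.056,"tip/inn w1crop",((proj(W1,[w([-.022,y-.084,.08]),w([-.022,y-.032,.08])])-[212,101])*5).round().tolist())
```

```text
white w2crop [[124. 460.]] S crop [[263.  70.]] Tcrop [[159.  97.]]
far w2crop [[254. 235.]] S crop [[121.  94.]] Tcrop [[266. 183.]]
(array([ 0.49155917, -0.23179012,  0.07655491]), np.float64(0.31622801490267705)) (array([ 0.49851665, -0.18113468,  0.07769806]), np.float64(1.148931226470637)) [-0.02221694 -0.14741357  0.07655491] [-0.02249306 -0.09628331  0.07769806]
-0.066 fork grip y -0.122 tip/inn w1crop [[201.0, 106.0], [205.0, 355.0]]
-0.07 fork grip y -0.126 tip/inn w1crop [[200.0, 86.0], [205.0, 337.0]]
-0.074 fork grip y -0.13 tip/inn w1crop [[200.0, 66.0], [204.0, 318.0]]
```

Request:
{"method": "move_arm", "body": {"rows": [{"linear":[0.0685,-0.05,0.15],"dr":[0,0,0]},{"linear":[0.0685,-0.05,0.15],"dr":[0,0,0]},{"linear":[0,0,0.1],"dr":[0,0,0.842]},{"linear":[0,0,0.1],"dr":[0,0,0.842]},{"linear":[0,0,0.1],"dr":[0,0,0.842]},{"linear":[0,0,0],"dr":[0,0,0.842]},{"linear":[0,0,0],"dr":[0,0,0.842]},{"linear":[0,0,0],"dr":[0,0,0.842]},{"linear":[0,0,0],"dr":[0,0,0]},{"linear":[0,0,0],"dr":[0,0,0]}]}}

```text
time_s: 5.0
position: [0.5318, 0.0472, 0.1506]
tcp_rot: [-3.141, 0.001, -2.236]
wrist_force: [-0.3, -0.0, 0.8]
width: 0.0852
gripper_force: 0.0
```

Run:
```python
from h import *
s,c=snap("w3");print(s["time_s"],s["position"],np.rad2deg(s["tcp_rot"]));go([.5317,.0478,.093],-128.13)
a=np.deg2rad(51.87);k=np.array([.5317,.0478,.116])
for t in(.021,-.021):
  for n in (.007,-.007): print((proj(c,k+t*np.array([np.cos(a),np.sin(a),0])+n*np.array([-np.sin(a),np.cos(a),0]))/.7).round())
```

```text
5.0 [0.5317819  0.04719936 0.15059389] [-1.79980080e+02  2.96754249e-02 -1.28138351e+02]
shift mm [-0.3  0.3 57.5] fullscale [-0.0021  0.0022  0.3832]
turn deg [-0.01  0.02 -0.01] fs [-0.002  0.003 -0.001]
[[422. 396.]]
[[387. 396.]]
[[424. 296.]]
[[387. 296.]]
```

View pics/w3.png

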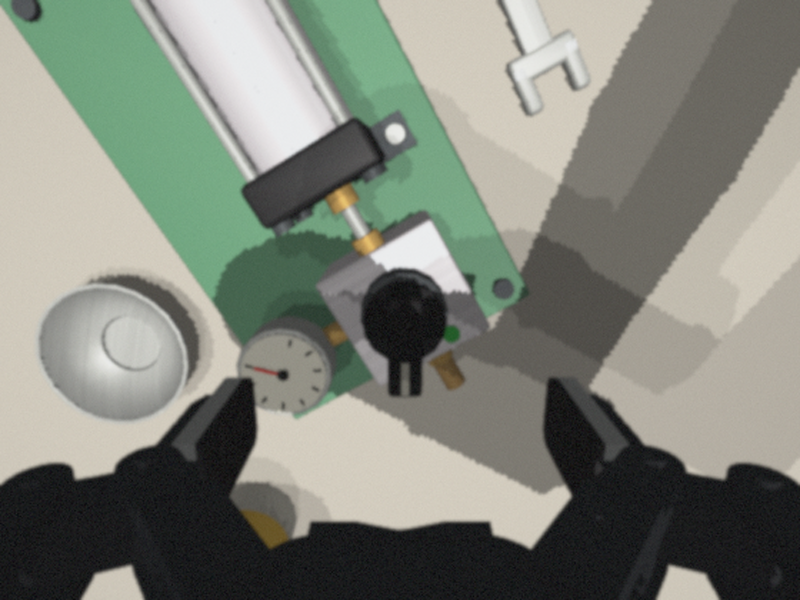

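The bar end is at x 388–422, row 396, which matches the prediction. Its angle lines up with the fingers. I'll descend and grip.

Request:
{"method": "move_arm", "body": {"rows": [{"linear":[0,0,0.08],"dr":[0,0,0]},{"linear":[0,0,0.08],"dr":[0,0,0]},{"linear":[0,0,0.08],"dr":[0,0,0]},{"linear":[0,0,0.08],"dr":[0,0,0]},{"linear":[0,0,0.04],"dr":[0,0,0]},{"linear":[0,0,0.023],"dr":[0,0,0]},{"linear":[0,0,0],"dr":[0,0,0]},{"linear":[0,0,0],"dr":[0,0,0]}]}}

```text
time_s: 6.05
position: [0.532, 0.0479, 0.0932]
tcp_rot: [-3.141, 0.001, -2.237]
wrist_force: [0.1, -0.3, -0.1]
width: 0.0855
gripper_force: 0.0
```

Request:
{"method": "move_arm", "body": {"rows": [{"linear":[0,0,0],"dr":[0,0,0]},{"linear":[0,0,0],"dr":[0,0,0]},{"linear":[0,0,0],"dr":[0,0,0]},{"linear":[0,0,0],"dr":[0,0,0]},{"linear":[0,0,0],"dr":[0,0,0]},{"linear":[0,0,0],"dr":[0,0,0]},{"linear":[0,0,0],"dr":[0,0,0]},{"linear":[0,0,0],"dr":[0,0,0]}], "gripper": 1, "grip_force": 40}}

```text
time_s: 7.05
position: [0.531, 0.0482, 0.0929]
tcp_rot: [3.14, -0.0, -2.237]
wrist_force: [-4.2, 3.6, 2.7]
width: 0.0131
gripper_force: 44.5
```

Request:
{"method": "move_arm", "body": {"rows": [{"linear":[0,0.006,0.01],"dr":[0,0,0]},{"linear":[0,0,0.01],"dr":[0,0,0]},{"linear":[0,0,0.01],"dr":[0,0,0]},{"linear":[0,0,0.01],"dr":[0,0,0]},{"linear":[0,0,0],"dr":[0,0,0]},{"linear":[0,0,0],"dr":[0,0,0]}], "grip_force": 60}}

```text
time_s: 7.8
position: [0.531, 0.0483, 0.0873]
tcp_rot: [-3.142, -0.0, -2.237]
wrist_force: [-4.1, 2.0, 7.3]
width: 0.0128
gripper_force: 64.7
```

Request:
{"method": "move_arm", "body": {"rows": [{"linear":[0,0,0.006],"dr":[0,0,0]},{"linear":[0,0,0],"dr":[0,0,0]},{"linear":[0,0,0],"dr":[0,0,0]}]}}

```text
time_s: 8.18
position: [0.531, 0.0483, 0.0865]
tcp_rot: [-3.141, 0.0, -2.236]
wrist_force: [-4.1, 2.2, 7.2]
width: 0.0124
gripper_force: 64.7
```

Run:
```python
from h import *
for i in range(4):
    s=bot.state();print(s["position"].round(4),s["wrist_force"].round(2),s["moment"].round(3)); camera("wrist")
```

```text
[0.531  0.0483 0.0865] [-4.08  2.23  7.23] [0.626 1.187 0.078]
[0.531  0.0483 0.0865] [-4.38  2.72  8.38] [0.636 1.162 0.009]
[0.531  0.0483 0.0865] [-4.31  2.12  7.92] [ 0.657  1.214 -0.041]
[0.531  0.0483 0.0865] [-3.97  3.03  7.31] [0.579 1.173 0.014]
```

Request:
{"method": "move_arm", "body": {"rows": [{"linear":[0,0,0.004],"dr":[0,0,0]},{"linear":[0,0,0],"dr":[0,0,-0.4]},{"linear":[0,0,0],"dr":[0,0,-0.6]},{"linear":[0,0,0],"dr":[0,0,-0.6]},{"linear":[0,0,0],"dr":[0,0,0]}]}}

```text
time_s: 9.0
position: [0.5311, 0.0483, 0.0861]
tcp_rot: [-3.141, 0.0, -2.068]
wrist_force: [-4.3, 2.4, 8.4]
width: 0.0129
gripper_force: 65.0
```

Request:
{"method": "move_arm", "body": {"rows": [{"linear":[0,0,0],"dr":[0,0,-0.6]},{"linear":[0,0,0],"dr":[0,0,-0.6]},{"linear":[0,0,0],"dr":[0,0,-0.6]},{"linear":[0,0,0],"dr":[0,0,-0.6]},{"linear":[0,0,0],"dr":[0,0,-0.6]},{"linear":[0,0,0],"dr":[0,0,-0.6]},{"linear":[0,0,0],"dr":[0,0,-0.6]},{"linear":[0,0,0],"dr":[0,0,-0.6]},{"linear":[0,0,0],"dr":[0,0,-0.6]},{"linear":[0,0,0],"dr":[0,0,-0.6]},{"linear":[0,0,0],"dr":[0,0,-0.6]},{"linear":[0,0,0],"dr":[0,0,-0.6]},{"linear":[0,0,0],"dr":[0,0,-0.6]},{"linear":[0,0,0],"dr":[0,0,-0.6]},{"linear":[0,0,0],"dr":[0,0,0]}]}}

```text
time_s: 10.88
position: [0.5314, 0.0485, 0.0861]
tcp_rot: [-3.14, -0.0, -1.189]
wrist_force: [-2.4, 2.5, 8.1]
width: 0.0127
gripper_force: 64.9
```

Run:
```python
from h import *
for i in range(3):
    s=bot.state();print(s["position"].round(4),s["wrist_force"].round(2),s["moment"].round(3),np.rad2deg(s["tcp_rot"]).round(2)); camera("wrist")
```

```text
[0.5314 0.0485 0.0861] [-2.4   2.54  8.11] [0.864 1.119 0.029] [-179.93   -0.    -68.12]
[0.5314 0.0486 0.0861] [-4.2   2.35  7.58] [0.854 1.18  0.016] [-179.93   -0.    -68.13]
[0.5314 0.0485 0.0861] [-4.02  3.18  7.97] [0.844 1.147 0.047] [-179.93   -0.    -68.14]
```

Request:
{"method": "move_arm", "body": {"rows": [{"linear":[0,0,0],"dr":[0,0,-0.15]},{"linear":[0,0,0],"dr":[0,0,-0.15]},{"linear":[0,0,0],"dr":[0,0,0]}]}}

```text
time_s: 11.4
position: [0.5314, 0.0486, 0.0861]
tcp_rot: [-3.14, 0.0, -1.16]
wrist_force: [-3.9, 3.0, 8.4]
width: 0.0129
gripper_force: 65.1
```

Run:
```python
from h import *
for i in range(3):
    s=bot.state();print(s["wrist_force"].round(2),s["moment"].round(3),np.rad2deg(s["tcp_rot"]).round(2)); camera("wrist")
```

```text
[-3.87  2.97  8.41] [ 0.915  1.128 -0.443] [-1.7991e+02  2.0000e-02 -6.6470e+01]
[-4.72  3.21  9.45] [ 0.889  1.133 -0.519] [-1.7991e+02  2.0000e-02 -6.6470e+01]
[-4.23  2.38  8.11] [ 0.876  1.193 -0.494] [-1.7991e+02  3.0000e-02 -6.6470e+01]
```

Request:
{"method": "move_arm", "body": {"rows": [{"linear":[0,0,-0.015],"dr":[0,0,0.1]},{"linear":[0,0,-0.015],"dr":[0,0,0]},{"linear":[0,0,-0.015],"dr":[0,0,0]},{"linear":[0,0,0],"dr":[0,0,0]}]}}

```text
time_s: 12.05
position: [0.5313, 0.0486, 0.0922]
tcp_rot: [-3.14, 0.0, -1.169]
wrist_force: [-1.7, 2.8, 3.6]
width: 0.0128
gripper_force: 64.3
```

Request:
{"method": "move_arm", "body": {"rows": [{"linear":[0,0,0],"dr":[0,0,0]},{"linear":[0,0,0],"dr":[0,0,0]},{"linear":[0,0,0],"dr":[0,0,0]},{"linear":[0,0,0],"dr":[0,0,0]},{"linear":[0,0,-0.1],"dr":[0,0,0]},{"linear":[0,0,-0.2],"dr":[0,0,0]},{"linear":[0,0,-0.2],"dr":[0,0,0]},{"linear":[0,0,0],"dr":[0,0,0]},{"linear":[0,0,0],"dr":[0,0,0]}], "gripper": 0}}

```text
time_s: 13.18
position: [0.5307, 0.0483, 0.1674]
tcp_rot: [-3.141, 0.0, -1.169]
wrist_force: [-0.6, 0.5, -0.3]
width: 0.0852
gripper_force: 0.0
```

Run:
```python
from h import *
s,c=snap("w4");print(s["time_s"],s["position"],s["wrist_force"],np.rad2deg(s["tcp_rot"]))
k=np.array([.5317,.0478,.0])
for d in (111.87,110.87):
 a=np.deg2rad(d)
 for z in(.116,.110): print(d,z,(proj(c,[k+[.021*np.cos(a),.021*np.sin(a),z],k+[0,0,z]])/.7).round().tolist())
p=np.array([.5344,-.0890,0.0]);M=R.from_euler('z',-8.13,degrees=True).as_matrix()
f=M@[-.022,-.120,.051]+p;print(f); go([f[0],f[1],.16],-98.13)
im=cv2.resize(c["frame"][130:310,190:400,::-1],(700,600),interpolation=cv2.INTER_CUBIC);cv2.imwrite("pics/w4c.png",im)
```

```text
13.175 [0.53070327 0.04830362 0.16737066] [-0.62086276  0.51770245 -0.34889333] [-1.79976374e+02  1.82438311e-02 -6.69612809e+01]
111.87 0.116 [[398.0, 378.0], [399.0, 333.0]]
111.87 0.11 [[398.0, 373.0], [399.0, 328.0]]
110.87 0.116 [[397.0, 378.0], [399.0, 333.0]]
110.87 0.11 [[397.0, 373.0], [399.0, 328.0]]
[ 0.49565076 -0.20468274  0.051     ]
shift mm [219.1 131.    6.8] fullscale [1.4605 0.873  0.0452]
turn deg [ 0.06  0.   31.17] fs [0.01  0.    5.195]
```

View pics/w4c.png

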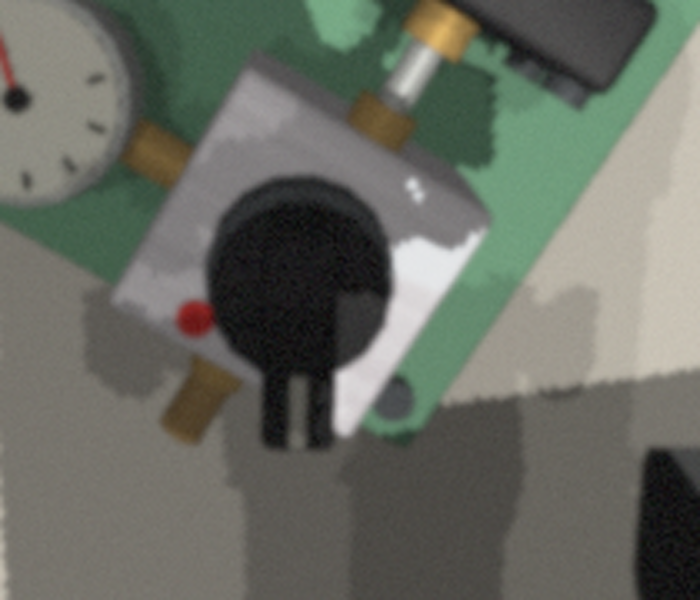

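The white-marked bar end is at row 378 in full-picture pixels. That matches a fully raised knob at the green dot, and the red dot is now clear. Next is the fork.

Request:
{"method": "move_arm", "body": {"rows": [{"linear":[0.292,0.1746,0],"dr":[0,0,0]},{"linear":[0.292,0.1746,0],"dr":[0,0,0]},{"linear":[0.292,0.1746,0],"dr":[0,0,0]},{"linear":[0.292,0.1746,0],"dr":[0,0,0]},{"linear":[0.292,0.1746,0.045],"dr":[0,0,0]},{"linear":[0,0,0],"dr":[0,0,0.866]},{"linear":[0,0,0],"dr":[0,0,0.866]},{"linear":[0,0,0],"dr":[0,0,0.866]},{"linear":[0,0,0],"dr":[0,0,0.866]},{"linear":[0,0,0],"dr":[0,0,0.866]},{"linear":[0,0,0],"dr":[0,0,0.866]},{"linear":[0,0,0],"dr":[0,0,0]},{"linear":[0,0,0],"dr":[0,0,0]}]}}

```text
time_s: 14.85
position: [0.496, -0.2044, 0.1598]
tcp_rot: [3.14, -0.0, -1.711]
wrist_force: [-0.0, 0.0, 0.2]
width: 0.0853
gripper_force: 0.0
```

Run:
```python
from h import *
s,c=snap("w5");print(s["time_s"],s["position"],s["wrist_force"],np.rad2deg(s["tcp_rot"]))
p=np.array([.5344,-.0890,0.0]);M=R.from_euler('z',-8.13,degrees=True).as_matrix()
f=M@[-.022,-.120,.051]+p; go([f[0],f[1],.051],-98.13)
for q in([-.012,-.148,.08],[-.032,-.148,.08],[-.012,-.096,.08],[-.032,-.096,.08],[-.022,-.064,.07]): print(q,(proj(c,M@np.array(q)+p)/.7).round())
```

```text
14.85 [ 0.49595117 -0.20443617  0.15978006] [-0.03121206  0.01735013  0.20292785] [ 1.79932152e+02 -1.45814464e-03 -9.80571003e+01]
shift mm [  0.3   0.3 108.9] fullscale [0.0018 0.0018 0.7261]
turn deg [ 0.05 -0.    0.06] fs [ 0.008 -0.     0.01 ]
[-0.012, -0.148, 0.08] [[381. 255.]]
[-0.032, -0.148, 0.08] [[424. 255.]]
[-0.012, -0.096, 0.08] [[382. 359.]]
[-0.032, -0.096, 0.08] [[423. 359.]]
[-0.022, -0.064, 0.07] [[402. 408.]]
```

View pics/w5.png

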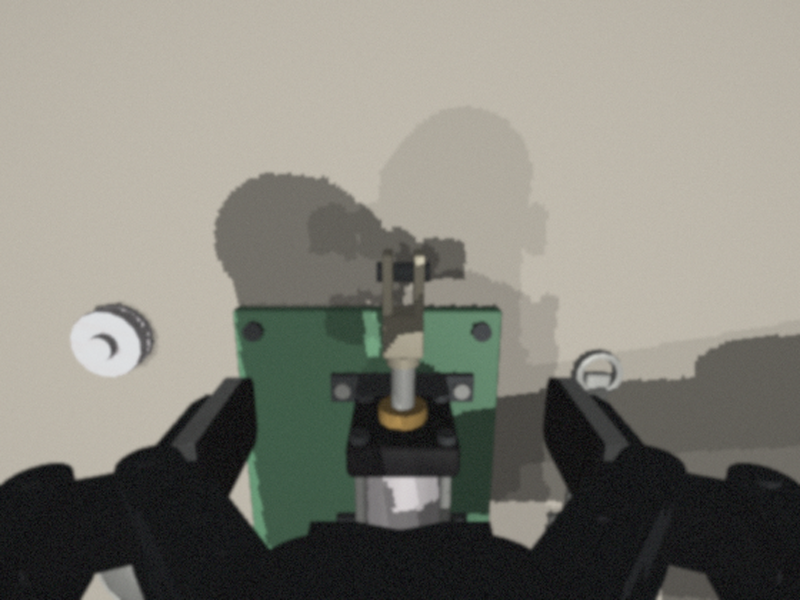

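The fork edges are at x 382–424, the tip at row 255, the inner end at 359 and the gland at about 408. All match the prediction, so I'll descend and grip.

Request:
{"method": "move_arm", "body": {"rows": [{"linear":[0.0018,0.0018,0.2],"dr":[0,0,0]},{"linear":[0,0,0.2],"dr":[0,0,0]},{"linear":[0,0,0.2],"dr":[0,0,0]},{"linear":[0,0,0.08],"dr":[0,0,0]},{"linear":[0,0,0.046],"dr":[0,0,0]},{"linear":[0,0,0],"dr":[0,0,0]},{"linear":[0,0,0],"dr":[0,0,0]}]}}

```text
time_s: 15.78
position: [0.4967, -0.2048, 0.0524]
tcp_rot: [-3.14, -0.0, -1.712]
wrist_force: [0.2, 0.7, 0.1]
width: 0.0858
gripper_force: 0.0
```

Request:
{"method": "move_arm", "body": {"rows": [{"linear":[0,0,0],"dr":[0,0,0]},{"linear":[0,0,0],"dr":[0,0,0]},{"linear":[0,0,0],"dr":[0,0,0]},{"linear":[0,0,0],"dr":[0,0,0]},{"linear":[0,0,0],"dr":[0,0,0]},{"linear":[0,0,0],"dr":[0,0,0]},{"linear":[0,0,0],"dr":[0,0,0]},{"linear":[0,0,0],"dr":[0,0,0]}], "gripper": 1, "grip_force": 80}}

```text
time_s: 16.77
position: [0.4944, -0.2045, 0.0516]
tcp_rot: [3.138, 0.0, -1.713]
wrist_force: [-4.1, 2.0, 6.6]
width: 0.0183
gripper_force: 79.2
```

Run:
```python
from h import *
s=bot.state();print(s["time_s"],s["position"],s["wrist_force"],s["moment"],np.rad2deg(s["tcp_rot"]))
```

```text
16.775 [ 0.49441806 -0.20453471  0.05164129] [-4.07843246  2.04189205  6.61584915] [ 0.40273176  1.00792505 -0.05174748] [ 1.79817974e+02  6.91209997e-04 -9.81419596e+01]
```

Request:
{"method": "move_arm", "body": {"rows": [{"linear":[0,0.008,-0.005],"dr":[0,0,0]},{"linear":[0.03,0,0],"dr":[0,0,0]},{"linear":[0.04,0,0],"dr":[0,0,0]},{"linear":[0.05,0,0],"dr":[0,0,0]},{"linear":[0.05,0,0],"dr":[0,0,0]},{"linear":[0.05,0,0],"dr":[0,0,0]},{"linear":[0.05,0,0],"dr":[0,0,0]},{"linear":[0,0,0],"dr":[0,0,0]},{"linear":[0,0,0],"dr":[0,0,0]}]}}

```text
time_s: 17.9
position: [0.489, -0.2422, 0.0517]
tcp_rot: [3.141, 0.003, -1.713]
wrist_force: [0.8, 13.3, 1.4]
width: 0.0188
gripper_force: 79.4
```

Run:
```python
from h import *
s=bot.state();a=np.deg2rad(-8.13);d=s["position"]-[0.49441806,-0.20453471,0.05164129]
print(s["time_s"],s["position"],"pull mm",1e3*(d@[np.sin(a),-np.cos(a),0]),"lat",1e3*(d@[np.cos(a),np.sin(a),0]),s["wrist_force"],s["moment"],s["width"])
```

```text
17.9 [ 0.48899827 -0.24218372  0.05169657] pull mm 38.037088031332395 lat -0.04101018949343336 [ 0.76244459 13.27077772  1.44080247] [ 3.46023767 -0.06539304 -0.02170672] 0.01876517104759699
```

Request:
{"method": "move_arm", "body": {"rows": [{"linear":[0.02,0,0],"dr":[0,0,0]},{"linear":[0.02,0,0],"dr":[0,0,0]},{"linear":[0.012,0,0],"dr":[0,0,0]},{"linear":[0,0,0],"dr":[0,0,0]},{"linear":[0,0,0],"dr":[0,0,0]},{"linear":[0,0,0],"dr":[0,0,0]}]}}

```text
time_s: 18.65
position: [0.488, -0.2494, 0.0517]
tcp_rot: [3.141, 0.003, -1.713]
wrist_force: [0.9, 14.1, 2.6]
width: 0.0188
gripper_force: 79.4
```

Run:
```python
from h import *
s,c=snap("w6");a=np.deg2rad(-8.13);d=s["position"]-[0.49441806,-0.20453471,0.05164129]
print(s["time_s"],"pull mm",1e3*(d@[np.sin(a),-np.cos(a),0]),s["wrist_force"])
f=c["frame"][200:380,160:400,::-1]; S=camera("scene")["frame"][260:350,90:210,::-1]
cv2.imwrite("pics/w6c.png",np.hstack([cv2.resize(f,(400,300),interpolation=3),cv2.resize(S,(400,300),interpolation=3)]))
```

```text
18.65 pull mm 45.376462163800795 [ 0.93132011 14.08922857  2.64157989]
```

View pics/w6c.png

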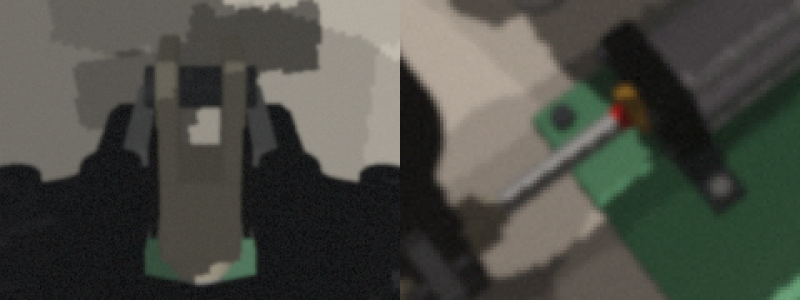

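The scene crop on the right shows the red ring at (620,115), next to the brass gland. I'll measure how far the rod itself is out, independently of the tool.

Run:
```python
from h import *
p=np.array([.5344,-.0890,0.0]);M=R.from_euler('z',-8.13,degrees=True).as_matrix();w=lambda a:M@np.array(a)+p
W5=pickle.load(open("w5.pkl","rb"));W6=pickle.load(open("w6.pkl","rb"))
for x in(.043,.045,.047): print(x,"tip row",proj(W6,[w([-.015,-.148-x,.08]),w([-.029,-.148-x,.08])]).round(1).tolist())
for n,W,cols in(("w5",W5,[(268,274),(291,296)]),("w6",W6,[(256,266),(295,305)])):
    g=cv2.cvtColor(W["frame"],cv2.COLOR_RGB2GRAY).astype(int)
    r0=165 if n=="w5" else 208
    for a,b in cols: print(n,a,b,r0,g[r0:r0+30,a:b].mean(1).round().astype(int).tolist())
S=camera("scene");acc=sum(camera("scene")["frame"].astype(float) for _ in range(10))/10
rd=np.clip(acc[:,:,0]-acc[:,:,1]-25,0,None)*(acc[:,:,2]<acc[:,:,1]*1.5)
print(acc[285:305,145:168,0].astype(int).tolist() and "")
rr=(acc[...,0]-acc[...,1])[282:304,144:172].round().astype(int);bb=(acc[...,1]-acc[...,2])[282:304,144:172].round().astype(int)
print("R-G");print(rr);print("G-B");print(bb)
for x in(.043,.045,.047): print(x,"ring outer/inner top",proj(S,[w([-.022,-.064-x+.039,.076]),w([-.022,-.064-x+.045,.076])]).round(1).tolist())
print("gland",proj(S,w([-.022,-.064,.07])).round(1),proj(S,w([-.022,-.058,.07])).round(1)); print(bot.state()["time_s"])
```

```text
0.043 tip row [[260.1, 243.1], [299.0, 243.1]]
0.045 tip row [[260.0, 237.9], [299.1, 237.9]]
0.047 tip row [[259.9, 232.6], [299.2, 232.6]]
w5 268 274 165 [96, 97, 96, 97, 97, 96, 96, 95, 91, 82, 73, 71, 73, 79, 88, 93, 98, 96, 95, 96, 96, 96, 96, 94, 96, 95, 95, 95, 96, 96]
w5 291 296 165 [168, 166, 162, 156, 139, 112, 98, 91, 86, 79, 71, 70, 78, 102, 139, 171, 186, 189, 188, 172, 144, 114, 101, 96, 98, 97, 98, 98, 97, 98]
w6 256 266 208 [97, 97, 97, 96, 96, 96, 96, 96, 97, 96, 97, 95, 88, 80, 72, 70, 69, 70, 69, 69, 69, 68, 68, 69, 69, 68, 68, 70, 75, 84]
w6 295 305 208 [84, 78, 73, 71, 71, 71, 71, 72, 71, 71, 70, 72, 69, 70, 68, 68, 70, 68, 68, 69, 69, 69, 68, 70, 69, 70, 69, 70, 77, 84]

R-G
[[  3   1  -2  -5  -8 -10 -11 -12 -12 -10  -7  -2   0   1   0   1   1   1
    1  -1   1   1   1   0   0   1   0   1]
 [ -3  -5  -7  -9 -11 -12 -11 -12 -11 -10  -7  -3   2   2   2   2   0   0
    0   0   0   1   2   0   1   1  -1   0]
 [-16 -17 -14 -13 -12 -11 -11 -12 -10 -11  -7   0   7  10   8   6   2   0
    1  -1   0   0   1   0   1   0   1   0]
 [-30 -28 -24 -16 -14 -12 -11 -12 -11  -7  
[... 3666 characters left out ...]
0 19 17 10  4  2
   2  2  1  2]
 [16 10  5  4  4  4  4  2  3  3  4  7 12 18 23 25 24 20 17 17 14  8  4  2
   1  1  2  2]
 [ 8  5  4  3  3  4  3  2  3  4  9 14 21 24 28 28 25 20 16 14 12  8  5  2
   2  2  2  2]
 [ 4  4  3  3  3  3  2  4  6 10 17 23 26 29 29 30 27 21 15 12 10  8  6  3
   2  1  2  2]
 [ 4  4  3  3  2  3  5  8 13 19 24 27 28 30 30 30 29 23 18 13 11 10  8  5
   3  2  2  3]
 [ 3  3  2  3  2  5 10 16 21 26 28 29 30 30 30 31 29 25 21 18 13 12 10  8
   6  2  1  1]]
0.043 ring outer/inner top [[157.9, 293.7], [161.1, 291.3]]
0.045 ring outer/inner top [[156.8, 294.5], [160.0, 292.1]]
0.047 ring outer/inner top [[155.7, 295.3], [159.0, 292.9]]
gland [[160.9 293.7]] [[164.  291.4]]
19.3
```

The fork tip's edge is at about row 237, which gives the rod about 45.3 mm out. I'll add about 1 mm so the ring is safely clear, then hold.

Request:
{"method": "move_arm", "body": {"rows": [{"linear":[0.008,0,0],"dr":[0,0,0]},{"linear":[0,0,0],"dr":[0,0,0]},{"linear":[0,0,0],"dr":[0,0,0]},{"linear":[0,0,0],"dr":[0,0,0]}]}}

```text
time_s: 19.8
position: [0.4878, -0.2505, 0.0517]
tcp_rot: [3.141, 0.004, -1.713]
wrist_force: [1.1, 14.6, 2.9]
width: 0.0187
gripper_force: 79.4
```

Run:
```python
from h import *
s,c=snap("w7");a=np.deg2rad(-8.13);d=s["position"]-[0.49441806,-0.20453471,0.05164129]
print(s["time_s"],"pull mm",1e3*(d@[np.sin(a),-np.cos(a),0]),s["wrist_force"])
p=np.array([.5344,-.0890,0.0]);M=R.from_euler('z',-8.13,degrees=True).as_matrix();w=lambda a:M@np.array(a)+p
for x in(.045,.047): print(x,proj(c,w([-.022,-.148-x,.08])).round(1),"inner",proj(c,w([-.022,-.096-x,.08])).round(1))
W5=pickle.load(open("w5.pkl","rb"))
g=cv2.cvtColor(c["frame"],cv2.COLOR_RGB2GRAY).astype(int);print(g[228:252,256:266].mean(1).astype(int).tolist(),g[228:252,295:305].mean(1).astype(int).tolist())
acc=sum(camera("scene")["frame"][260:350,90:210].astype(float) for _ in range(8))/8
wr=c["frame"][200:380,160:400]
cv2.imwrite("pics/s7.png",cv2.resize(acc[10:60,45:95,::-1].astype(np.uint8),(600,600),interpolation=3))
```

```text
19.8 pull mm 46.437385726342924 [ 1.09762231 14.55119926  2.86122673]
0.045 [[279.6 240.6]] inner [[279.6 361.7]]
0.047 [[279.6 235.4]] inner [[279.6 357.5]]
[69, 69, 67, 68, 67, 66, 66, 69, 74, 83, 90, 93, 96, 95, 94, 95, 95, 96, 96, 95, 96, 96, 95, 95] [69, 68, 68, 69, 68, 69, 69, 70, 76, 84, 91, 91, 86, 78, 73, 70, 70, 71, 71, 72, 71, 71, 72, 70]
```

View pics/s7.png

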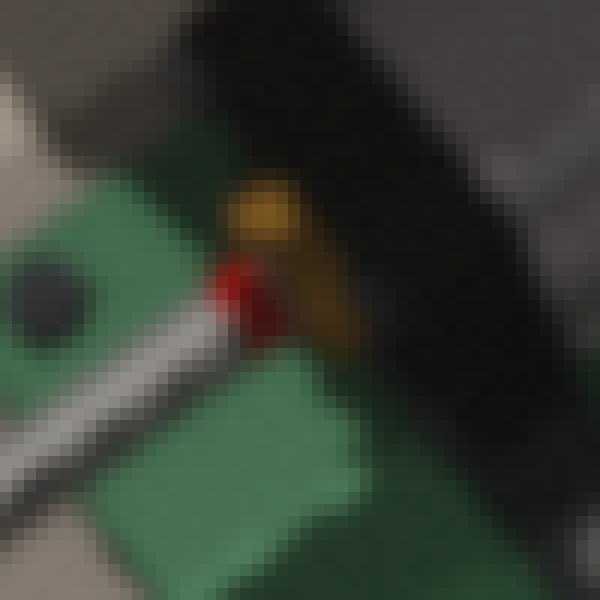

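The tool displacement (46.4 mm) and the fork tip edge (about 46.5 mm) agree. The red ring shows whole at the gland face, at (245,295). I'll hold here.

Request:
{"method": "move_arm", "body": {"rows": [{"linear":[0,0,0],"dr":[0,0,0]},{"linear":[0,0,0],"dr":[0,0,0]},{"linear":[0,0,0],"dr":[0,0,0]},{"linear":[0,0,0],"dr":[0,0,0]},{"linear":[0,0,0],"dr":[0,0,0]},{"linear":[0,0,0],"dr":[0,0,0]},{"linear":[0,0,0],"dr":[0,0,0]},{"linear":[0,0,0],"dr":[0,0,0]},{"linear":[0,0,0],"dr":[0,0,0]},{"linear":[0,0,0],"dr":[0,0,0]},{"linear":[0,0,0],"dr":[0,0,0]},{"linear":[0,0,0],"dr":[0,0,0]},{"linear":[0,0,0],"dr":[0,0,0]},{"linear":[0,0,0],"dr":[0,0,0]},{"linear":[0,0,0],"dr":[0,0,0]},{"linear":[0,0,0],"dr":[0,0,0]},{"linear":[0,0,0],"dr":[0,0,0]},{"linear":[0,0,0],"dr":[0,0,0]},{"linear":[0,0,0],"dr":[0,0,0]},{"linear":[0,0,0],"dr":[0,0,0]}]}}

```text
time_s: 22.75
position: [0.4878, -0.2505, 0.0517]
tcp_rot: [3.14, 0.004, -1.713]
wrist_force: [0.0, 15.8, 1.9]
width: 0.0187
gripper_force: 79.4
```

Run:
```python
from h import *
s,c=snap("w8");print(s["time_s"],s["position"],s["wrist_force"])
g=cv2.cvtColor(c["frame"],cv2.COLOR_RGB2GRAY).astype(int);print(g[228:252,256:266].mean(1).astype(int).tolist())
```

```text
22.75 [ 0.48781747 -0.2505069   0.05167347] [ 0.01905054 15.78027001  1.92659872]
[69, 68, 67, 68, 68, 67, 68, 68, 73, 83, 90, 94, 94, 94, 95, 94, 94, 95, 97, 96, 95, 94, 96, 95]
```

The rod is steady, with no slip.

```bash
python3 -c "
from rig import order
print(order.close_job())"
```

```text
the job is handed in; nothing more can be done
None
```

I opened the vent cock to the green dot and it sprang back up; the rod is now drawn out about 46.5 mm with the whole red ring just clear of the gland, held still for over 2 s and still in the gripper, and the job is handed in (no verdict was returned).

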